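# Clear the instrument box, open it and put its tray away

### The job

The perforated steel instrument tray belongs in the steel instrument box, but the black handpiece has been left lying on the box's lid and the pump bottle stands right behind the box, where the lid swings back. With the lid still shut, first set both aside gently on the bare worktop, the bottle upright and well out of the lid's way; then lift the lid right back until it rests on its stop, leave it open, and lower the tray, with its tweezers and extractor still in it, into the box so that it lies flat on the bottom. Leave everything else on the worktop where it is, and do not knock or drop anything.

Things in the scene. Friction and masses are not known exactly. Their poses are not given: they have to be found in the camera images.
- ibox: Stainless instrument box, 128 (x) x 220 (y) x 45 mm with its lid shut, 66 to the top of the lid's bow handle; fixed to the worktop, lid not included in this pose. Origin: centre of the underside, z up, x towards the hinge side (away from the robot), y along the box. Inside 116 (x from -60 to 56) x 211 mm; walls 2 mm thick, 42 mm high; inner floor 2 mm above the worktop.
- ibox_lid (a joint): The box's lid, hinged along the rear (+x) top edge; 0 = shut, grows as the front edge rises, stop at 1.83 rad (past upright). The hinge is stiff: the lid stays where it is left; about 5 N at the handle moves it. When open it reaches 40 mm behind the hinge (the bow handle 60 mm above the hinge, the lid's edge 120 mm above it).
- lid_hinge (a point): Middle of the lid's hinge line: in the box's frame 61 mm behind its centre, 43 mm up; the hinge runs along the box's y.
- lid_handle (a point): Middle of the bow handle on the lid (moves with the lid): a flat bow 64 mm long along the box's y, 5 mm thick, standing from 45 to 66 mm above the worktop when shut; the point lies 60 mm up, 63 mm in front of the hinge line. The axes are the lid's (z = its outside normal).
- lid_front (a point): Middle of the lid's front edge (moves with the lid), 125 mm from the hinge line; below it hangs an 11 mm apron over the box's wall.
- tray: Perforated steel instrument tray, 100 (x) x 192 (y) mm, walls 24 mm high and 2 mm thick, open on top, about 0.25 kg. Origin: centre of the underside, z up, y along the tray. A bail handle of 8 mm round bar crosses its middle along x, its top 38 mm above the underside. It fits the box lengthwise either way round, with 8 to 10 mm to spare on each side.
- tray_grip (a point): Centre of the tray's bail handle (bar along the tray's x), 34 mm above the tray's underside.
- tweezers: Steel tweezers, 12 x 123 x 9 mm, loose in the tray, along its y; origin at the middle of the underside.
- extractor: Thin steel double-ended extractor, 6 x 122 x 6 mm, loose in the tray, along its y; origin at the middle of the underside.
- handpiece: Black handpiece with a red band and a disc head, 45 x 171 x 53 mm over all, 0.16 kg, lying along its y axis on the front half of the lid, in front of the bow handle (its underside 45 mm above the worktop). Origin: underside; the grip's solid part runs x from -9 to 15, y from -68 to 82, z from 0 to 26 mm; grasp it across x near its middle.
- pump_bottle: Green pump bottle, 198 mm tall, 0.31 kg. Origin: at its foot; its axis lies at x = +4 mm. Body 66 mm across up to 136 mm, screw collar 33 mm across from 136 to 155 mm, pump head above it 25 mm across with a spout that reaches to x = -37 mm at 184 to 198 mm. Starts close behind the box.
- wipes_box: Bystander: wipes box with a lid, 106 (x) x 69 (y) x 92 mm; origin at the centre of the underside.
- kidney_dish: Bystander: steel kidney dish, 86 (x) x 176 (y) x 33 mm; origin at the centre of the underside. It lies at the back.
- mixing_cup: Bystander: small cup, 69 mm across, 32 mm high; origin at the centre of the underside.
- electrode_a: Bystander: disc electrode 65 mm across with a stem, 46 mm high; origin at the centre of the underside.
- worktop_mid (a point): A fixed point on the open worktop, world position (0.58, 0.05, 0). The worktop runs x 0.30 to 0.86, y from -0.22 (rail, 145 mm high) to 0.35 (device, 194 mm high); at the back left stand a drawer organiser (x over 0.623, y 0.055 to 0.275, 142 mm high) and a raised shelf (x over 0.59, y over 0.32). Low bystanders lie along the front edge, x under 0.385.

How it is judged:
By the outcome, as a careful person would: the job done as asked, in the order asked, and still so for the second after the job is handed in, with the robot touching nothing.
It also fails if it takes over 72 s, if anything falls off the work surface, if the arm or the gripper's body presses on something with over 40 N, if the wrist force passes 120 N, or if a joint passes its speed limit or range.

### The arm

A 6-joint arm with a two-finger parallel gripper is mounted at the origin on a cart in front of the work surface, level with it; the furniture and walls round the work are solid. World frame = base frame: x ahead of the robot, y to its left, z up, the work surface at z = 0. Lengths are in m, angles in degrees, forces in N, time in s.
With the tool pointing down it reaches from about 0.4 to 0.825 m from the base axis. Payload 7 kg.
Tool frame: the origin (TCP) lies at the centre of the arm's flange, where the gripper is bolted on; the fingertips stand 178 mm ahead of it and the grasp point (between the pads) lies 159 mm ahead of it; z points along the fingers, y is the line along which they close (so a half turn about z gives the same grasp; the last joint's range is limited). The gripper opens to 88 mm and grips with 3 to 60 N. Pads are 19 mm wide; open, the fingers measure 130 mm over their backs; the gripper's body (78 mm by 193 mm) begins 47 mm behind the grasp point.
Start: joints at [81.137, 20.546, 0.682, 0, -70.136, -16.507], TCP at [0.289, 0.61, 0.405] pointing down, gripper open.
Joint ranges: [-176.03, 176.03], [-82.01, 121.73], [-58.28, 71.71], [-173.87, 95.51], [-174.79, -0.11], [-173.66, 173.66]. Speed limits (degrees/s): [136.94, 136.94, 172.46, 180, 180, 180].

### API

Orientations are given as [roll, pitch, yaw] about the fixed x, y, z axes, in that order (R = Rz(yaw) Ry(pitch) Rx(roll)).
In Python, from plant import telemetry, snapshot, workorder, nets gives the robot as it stands.
- The arm moves only by the shell command python3 -m creep 'ROWS'. ROWS is JSON, a list that holds one entry, the list of rows, each a list of 5 numbers: the shift along the tool's x, y, z normalised to -1 to 1, where 1 is 0.2 m, then the turn about the tool's z normalised to -1 to 1, where 1 is pi/2 rad, then the opening, from 0 (shut) to 1 (fully open). In form: [[[x, y, z, spin, hand], ...]]. A call has 1 to 8 rows; each row shifts and turns the commanded pose from where the row before left it, along the tool's axes as they then stand; what a row does not reach is not made up. A row lasts 1/12 s, in which the tool goes at most 41.7 mm and 7.16 degrees, less where a joint would pass 70% of its speed; a pose out of reach is approached as far as the arm can. A call with a number of a shift or a turn outside -1 to 1 is refused whole. A call with a gripper value outside its range is refused whole. The fingers move at their own pace and stop on an object; the grip force is fixed at half the most. Time passes only in rows, so rows that do not move let the fingers close. It gives the time, the measured TCP pose, the force, the opening and the grip force at its end, in the units of the state.
- telemetry.get_obs(): the state, without advancing time (a new reading comes with each control period).
- snapshot(name): name is "scene" or "top" or "wrist"; returns a dict with "frame" (420x560x3 uint8, red, green, blue), "fx", "fy", "cx", "cy" (pixels), "k1" (the pictures are not rectified: a ray, as slopes to the right and down, at radius r is drawn at 1 + k1 r^2 times it, then the intrinsics apply), "rvec" (rotation vector, rad) and "tvec" (3), from world to camera coordinates, as OpenCV has them; the wrist camera has in their place "mount" (4x4, takes a point from camera to tool coordinates, whose origin is the TCP and whose axes are the flange's). Camera axes: x right, y down, z forward; pixel columns grow to the right and rows downward; lengths in m; the calibration is good to about 2 mm. A picture is of the moment at which its call begins: read the wrist's pose just before it. There is no depth.
- workorder.close_job(): hands the job in; it is judged then, once.
Trained networks look in a picture, given as the dict that the camera call returned (one of the last four; its "shot" number tells which), for a name from the list of things; names that differ only in an ending like _2 or _b are one class to them, and where a whole thing is asked for, a point or a joint stands for the part that bears it (a point fixed in the world has none). Each returns a list of dicts, best first, with "confidence" (0 to 1); they miss things now and then, are a little off and sometimes report something else, mostly with a low value. They report only what shows in the picture. A call takes as long as a camera call.
- nets.find_in(picture, query): "uv" ([column, row] in pixels, amid what is visible of it).
- nets.masks_of(picture, query): "region" (420x560 bool, what is visible of it) and "uv" ([column, row] in pixels, amid what is visible of it).
- nets.landmark_of(picture, query): "uv" ([column, row] in pixels: a listed point, or the origin of a listed thing).
The state is a dict: "clock": time; "joint_pos": joint angles; "qvel": joint speeds; "tau": joint torques, N m; "tool_pos": TCP position; "orientation": TCP orientation; "force": force on the tool from outside, world axes, zero at the start; "moment": the same for the moment, N m; "opening": finger opening in m; "gripper_force": force on a finger pad.
Only numpy, scipy, OpenCV 4.12 (cv2) and the standard library are available. Lean on these libraries where they do the work, as an engineer would, in place of code of your own. Each camera call takes 0.05 s, during which the arm holds its last target. There are 200 camera calls.

## Working session

There is one attempt and no reset: what is moved stays moved. The work goes in short steps, Python scripts to look and compute and a shell command to move; the robot and the scene stay as the last step left them, time stands still between calls to the robot, and variables do not carry over. Pictures are saved under pics/ and viewed, at most 10 in all, crops included, and the job is handed in when it is done.

```bash
mkdir -p pics
cat > h.py <<'E'
import numpy as np, cv2
from scipy.spatial.transform import Rotation as R
from plant import telemetry, snapshot, workorder, nets
def snap(n):
    o=telemetry.get_obs(); p=snapshot(n)
    if 'mount' in p:
        T=np.eye(4);T[:3,:3]=R.from_euler('xyz',o['orientation'],degrees=True).as_matrix();T[:3,3]=o['tool_pos']
        M=T@np.array(p['mount']); p['C']=M[:3,3]; p['Rw']=M[:3,:3]
    else:
        Rc=cv2.Rodrigues(np.array(p['rvec'],float))[0]; p['Rw']=Rc.T; p['C']=-Rc.T@np.array(p['tvec']).ravel()
    return p
def ray(p,uv):
    d=np.array([(uv[0]-p['cx'])/p['fx'],(uv[1]-p['cy'])/p['fy']]); s=d.copy()
    for _ in range(20): s=d/(1+p['k1']*(s@s))
    return p['Rw']@np.array([s[0],s[1],1])
def at(p,uv,z):
    r=ray(p,uv); return p['C']+r*(z-p['C'][2])/r[2]
def proj(p,X):
    c=p['Rw'].T@(np.array(X)-p['C']); s=c[:2]/c[2]; s=s*(1+p['k1']*(s@s)); return np.array([s[0]*p['fx']+p['cx'],s[1]*p['fy']+p['cy']])
def tri(ps,uvs):
    A=np.zeros((3,3));b=np.zeros(3);P=[]
    for p,u in zip(ps,uvs):
        r=ray(p,u);r/=np.linalg.norm(r);Q=np.eye(3)-np.outer(r,r);A+=Q;b+=Q@p['C']
    return np.linalg.solve(A,b)
def save(p,n): cv2.imwrite(f'pics/{n}.png',p['frame'][:,:,::-1])
np.set_printoptions(precision=4,suppress=True)
E
cat > a.py <<'E'
from h import *
o=telemetry.get_obs(); print(o['clock'],o['tool_pos'],o['orientation'],o['opening'])
s=snap('scene');t=snap('top');save(s,'s0');save(t,'t0');print(s['C'],t['C'])
Z=dict(ibox=0,lid_hinge=.043,lid_handle=.06,lid_front=.045,tray=0,tray_grip=.034,tweezers=.004,extractor=.004,handpiece=.045,pump_bottle=0,wipes_box=0,kidney_dish=0,mixing_cup=0,electrode_a=0,worktop_mid=0)
for n,z in Z.items():
    L=[(nets.landmark_of(p,n)+[None])[0] for p in (s,t)]
    out=[n]
    for p,l in zip((s,t),L):
        out.append(None if l is None else (round(l['confidence'],2),np.round(l['uv']),at(p,l['uv'],z)[:2]))
    if None not in L: out.append(tri((s,t),[l['uv'] for l in L]))
    print(*out)
E
python3 a.py
```

```text
0.0 [0.2891 0.6097 0.4037] [179.908   -0.0087 -25.3778] 0.08789854816134979
[ 0.0013 -0.5697  0.812 ] [0.3856 0.0632 1.1032]
ibox (0.85, array([209., 219.]), array([0.472 , 0.1924])) (0.85, array([232., 258.]), array([0.4672, 0.2028])) [ 0.4717  0.2011 -0.0065]
lid_hinge (0.74, array([228., 191.]), array([0.5337, 0.1977])) (0.87, array([230., 233.]), array([0.531 , 0.2062])) [0.5347 0.2051 0.0372]
lid_handle (0.86, array([201., 196.]), array([0.4692, 0.2075])) (0.92, array([227., 252.]), array([0.4803, 0.2091])) [0.4771 0.2123 0.0533]
lid_front (0.89, array([183., 223.]), array([0.3994, 0.1771])) (0.56, array([233., 279.]), array([0.4103, 0.1942])) [0.4105 0.197  0.0244]
tray (0.96, array([293., 301.]), array([ 0.4582, -0.0969])) (0.82, array([341., 260.]), array([ 0.4669, -0.0968])) [ 0.4643 -0.0955 -0.0052]
tray_grip (0.9, array([293., 290.]), array([ 0.4569, -0.0986])) (0.73, array([341., 260.]), array([ 0.4623, -0.0929])) [ 0.4624 -0.0938  0.0256]
tweezers (0.62, array([283., 309.]), array([ 0.4294, -0.1013])) (0.75, array([228., 220.]), array([0.5737, 0.2177])) [ 0.7116  0.274  
[... 385 characters left out ...]
, array([ 0.7814, -0.0336])) [0.5765 0.0255 0.1986]
wipes_box None (0.66, array([366., 146.]), array([ 0.7986, -0.1767]))
kidney_dish (0.68, array([383., 212.]), array([ 0.7822, -0.0426])) (0.81, array([318., 149.]), array([ 0.7863, -0.0339])) [ 0.791  -0.0355 -0.0103]
mixing_cup (0.84, array([402., 264.]), array([ 0.6881, -0.1756])) (0.8, array([366., 181.]), array([ 0.6905, -0.1716])) [ 0.6922 -0.1729 -0.0051]
electrode_a (0.91, array([299., 223.]), array([0.6133, 0.0532])) (0.67, array([284., 208.]), array([0.6105, 0.0602])) [ 0.6141  0.0584 -0.0049]
worktop_mid (0.63, array([290., 231.]), array([0.5831, 0.0478])) (0.96, array([288., 220.]), array([0.5773, 0.0495])) [0.5794 0.0479 0.0016]
```

View pics/s0.png

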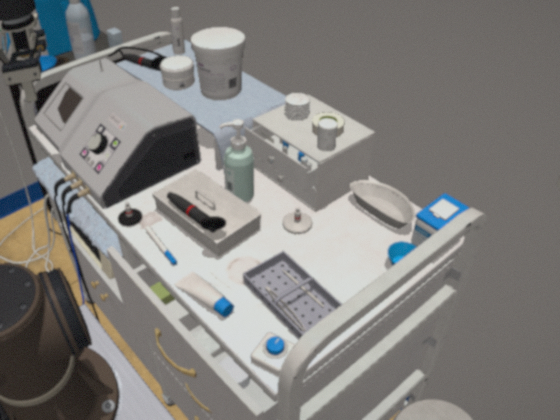

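View pics/t0.png

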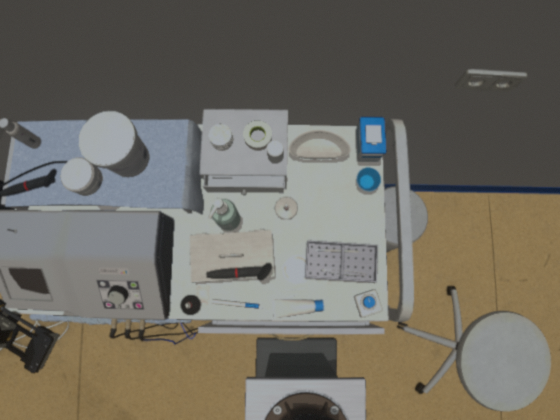

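```bash
python3 -m creep '[[[0.07,0.07,-0.05,0,1],[0.139,0.137,-0.05,0,1],[0.139,0.137,0,0,1],[0.139,0.137,0,0,1],[0.139,0.137,0,0,1],[0.139,0.137,0,0,1],[0.139,0.137,0,0,1],[0.139,0.137,0,0,1]]]'
python3 -m creep '[[[0.139,0.137,0,0,1],[0.139,0.137,0,0,1],[0.139,0.137,0,0,1],[0.139,0.137,0,0,1],[0.07,0.067,0,0,1],[0,0,0,0.0718,1],[0,0,0,0.0718,1],[0,0,0,0.0718,1]]]'
python3 -m creep '[[[0,0,0,0.0718,1],[0,0,0,0.0718,1],[0,0,0,0.0718,1],[0,0,0,0.0718,1],[0,0,0,0.0718,1],[0,0,0,0.0718,1],[0,0,0,0.0718,1],[0,0,0,0,1]]]'
python3 - <<'E'
from h import *
w=snap('wrist');save(w,'w0');print(np.array(w['mount']),w['C'],w['fx'])
Z=dict(ibox=0,lid_hinge=.043,lid_handle=.06,lid_front=.045,handpiece=.045,pump_bottle=0,electrode_a=0)
for n,z in Z.items():
    l=(nets.landmark_of(w,n)+[None])[0]
    if l: print(n,l['confidence'],l['uv'],at(w,l['uv'],z))
o=telemetry.get_obs();print(o['joint_pos'],o['force'],o['clock'])
E
```

```text
clock: 2.27
tool_pos: [0.3897, 0.3326, 0.425]
orientation: [-180.0, -0.0, -25.3]
force: [0.8, 0.4, -0.2]
opening: 0.0883
gripper_force: 0.0
clock: 2.93
tool_pos: [0.4501, 0.169, 0.4249]
orientation: [-180.0, -0.0, -45.2]
force: [-0.3, -0.1, 0.3]
opening: 0.0875
gripper_force: 0.0
clock: 3.6
tool_pos: [0.4499, 0.1697, 0.4248]
orientation: [-180.0, 0.0, -90.3]
force: [0.3, 1.2, -0.3]
opening: 0.088
gripper_force: 0.0
[[-0.0004 -0.9682 -0.2502  0.0669]
 [ 1.     -0.0004 -0.0002 -0.0005]
 [ 0.0001 -0.2502  0.9682  0.0194]
 [ 0.      0.      0.      1.    ]] [0.45   0.1028 0.4054] 364.6094402889284
ibox 0.62 [259.0, 207.5] [0.4728 0.2    0.    ]
lid_hinge 0.88 [196.5, 220.1] [0.5352 0.2027 0.043 ]
lid_handle 0.55 [256.2, 223.9] [0.4725 0.2022 0.06  ]
lid_front 0.67 [317.4, 211.4] [0.4108 0.1936 0.045 ]
handpiece 0.83 [302.5, 192.2] [0.4262 0.1736 0.045 ]
pump_bottle 0.76 [171.7, 221.8] [0.5743 0.2164 0.    ]
electrode_a 0.95 [130.1, 76.9] [0.6064 0.0574 0.    ]
[ 44.1756   1.1408 -21.1275   0.003  -67.7309 -44.1006] [0.9456 0.949  0.2527] 4.0
```

View pics/w0.png

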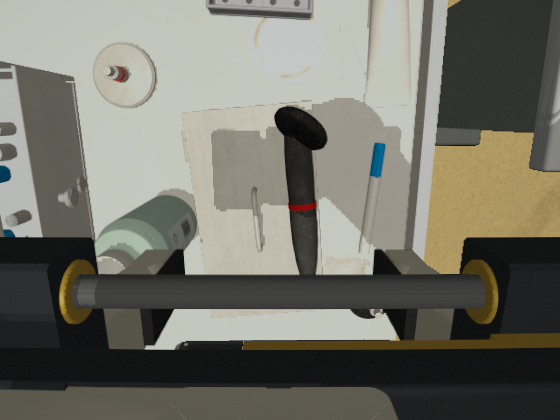

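Run:
```python
from h import *
w=snap('wrist')
for nm,z,pts in [('hp',.06,[(285,160),(313,160),(289,208),(317,208),(297,260),(316,260),(300,128)]),('bow',.066,[(254,188),(260,250)]),('lid corners',.045,[(185,112),(312,101),(213,317)])]:
    for u in pts: print(nm,u,at(w,u,z))
t=snap('top'); s=snap('scene')
cv2.imwrite('pics/crop.png',np.hstack([cv2.resize(s['frame'][105:225,190:290],(400,480),interpolation=2),cv2.resize(t['frame'][180:280,180:263],(400,480),interpolation=2)])[:,:,::-1])
for q in ['pump_bottle','handpiece']:
  for p in (w,t,s):
    for m in nets.masks_of(p,q)[:1]:
      ys,xs=np.nonzero(m['region']);print(q,m['confidence'],m['uv'],xs.min(),xs.max(),ys.min(),ys.max())
      if p is w and q=='handpiece':
        for r in (160,180,200,220,240,260):
          c=xs[ys==r]
          if len(c): print(r,c.min(),c.max(),at(w,(c.min(),r),.06)[:2],at(w,(c.max(),r),.06)[:2])
```

```text
hp (285, 160) [0.4443 0.1396 0.06  ]
hp (313, 160) [0.4179 0.1395 0.06  ]
hp (289, 208) [0.4401 0.1861 0.06  ]
hp (317, 208) [0.4129 0.1861 0.06  ]
hp (297, 260) [0.4316 0.2402 0.06  ]
hp (316, 260) [0.4124 0.2402 0.06  ]
hp (300, 128) [0.4306 0.1101 0.06  ]
bow (254, 188) [0.4735 0.1653 0.066 ]
bow (260, 250) [0.4686 0.2273 0.066 ]
lid corners (185, 112) [0.5398 0.0954 0.045 ]
lid corners (312, 101) [0.4187 0.0854 0.045 ]
lid corners (213, 317) [0.5226 0.3137 0.045 ]
pump_bottle 0.59 [144.0, 230.7] 94 196 195 273
pump_bottle 0.76 [240.0, 168.9] 224 254 119 201
handpiece 0.63 [301.1, 175.8] 275 327 107 273
160 285 312 [0.4443 0.1396] [0.4188 0.1395]
180 286 314 [0.4432 0.1586] [0.4165 0.1586]
200 289 315 [0.4402 0.1782] [0.415  0.1781]
220 290 316 [0.4391 0.1982] [0.4135 0.1982]
240 292 317 [0.4369 0.2189] [0.412  0.2189]
260 296 317 [0.4326 0.2402] [0.4114 0.2402]
handpiece 0.85 [256.6, 274.4] 217 271 263 279
handpiece 0.84 [196.8, 214.6] 168 224 193 231
```

View pics/crop.png

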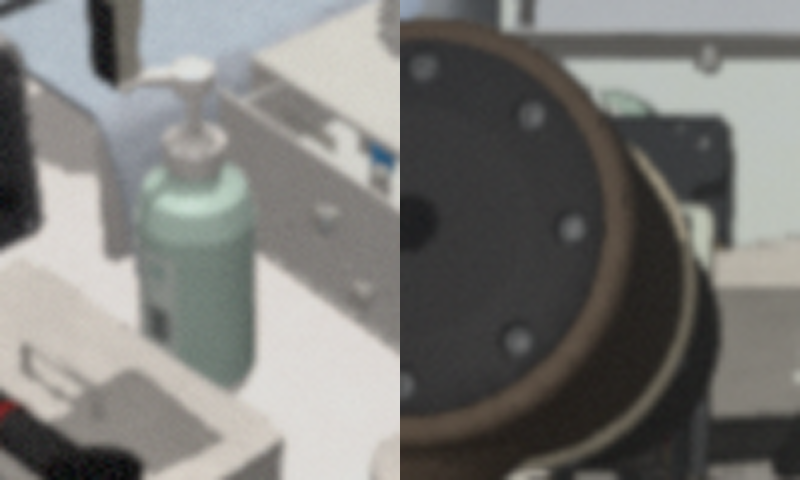

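```bash
python3 -m creep '[[[0,0,0,-0.0556,0.42],[0.1,0.1035,0,0,0.42],[0,0,0.17,0,0.42],[0,0,0.17,0,0.42],[0,0,0.17,0,0.42],[0,0,0.16,0,0.42],[0,0,0,0,0.42],[0,0,0,0,0.42]]]'
python3 - <<'E'
from h import *
w=snap('wrist');save(w,'w1');s=snap('scene');save(s,'s1')
m=nets.masks_of(w,'handpiece')[0]; ys,xs=np.nonzero(m['region']);print(m['confidence'])
for r in range(0,420,25):
    c=xs[ys==r]
    if len(c): print(r,c.min(),c.max(),at(w,(c.min(),r),.06)[:2],at(w,(c.max(),r),.06)[:2])
o=telemetry.get_obs();print(o['tool_pos'],o['orientation'],o['opening'])
E
```

```text
clock: 5.12
tool_pos: [0.431, 0.1478, 0.2902]
orientation: [179.8, -0.1, -85.0]
force: [0.2, -0.6, 0.7]
opening: 0.0402
gripper_force: 0.0
0.86
150 246 287 [0.4538 0.0988] [0.4304 0.0968]
175 254 317 [0.4482 0.1128] [0.4117 0.1096]
200 258 326 [0.4448 0.1274] [0.4047 0.1239]
225 257 300 [0.4443 0.1428] [0.4185 0.1406]
250 258 300 [0.4425 0.1587] [0.4168 0.1564]
325 259 298 [0.4381 0.2101] [0.4128 0.208 ]
[0.4319 0.1487 0.2927] [-179.8415    0.085   -84.9525] 0.03753814097778809
```

View pics/w1.png

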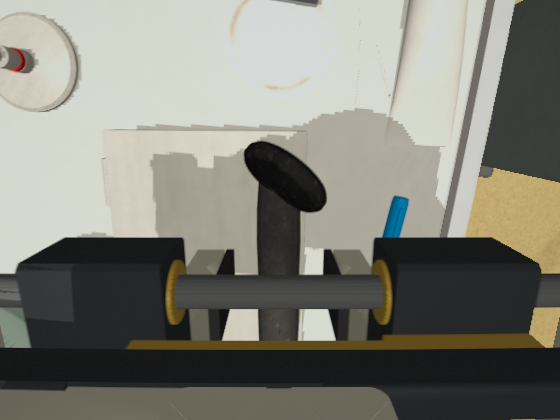

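```bash
python3 -m creep '[[[0,0,0.1,0,0.42],[0,0,0.1,0,0.42],[0,0,0.08,0,0.42],[0,0,0.03,0,0.42],[0,0,0,0,0],[0,0,0,0,0],[0,0,0,0,0],[0,0,0,0,0]]]'
```

```text
clock: 5.93
tool_pos: [0.4315, 0.1484, 0.23]
orientation: [-179.9, 0.1, -85.0]
force: [-1.0, 0.5, 4.1]
opening: 0.0239
gripper_force: 29.9
```

```bash
python3 -m creep '[[[0,0,-0.03,0,0],[0,0,-0.06,0,0],[0,0,-0.12,0,0],[0,0,-0.15,0,0],[0,0,-0.15,0,0],[0,0,-0.12,0,0],[0,0,-0.09,0,0],[0,0,-0.03,0,0]]]'
python3 -m creep '[[[0.07,-0.03,0,0,0],[0.15,-0.065,0,0,0],[0.165,-0.069,0,0,0],[0.165,-0.069,0,0,0],[0.165,-0.069,0,0,0],[0.165,-0.069,0,0,0],[0.165,-0.069,0,0,0],[0.13,-0.055,0,0,0]]]'
python3 -m creep '[[[0.1,-0.0425,0,0,0],[0.045,-0.018,0,0,0],[0,0,0.1,0,0],[0,0,0.15,0,0],[0,0,0.15,0,0],[0,0,0.13,0,0],[0,0,0.07,0,0],[0,0,0,0,0]]]'
python3 - <<'E'
from h import *
s=snap('scene');t=snap('top');w=snap('wrist')
b=lambda p:p['frame']
cv2.imwrite('pics/c2.png',cv2.resize(np.hstack([b(s),b(t)]),(800,300))[:,:,::-1])
E
```

```text
clock: 6.6
tool_pos: [0.4314, 0.1481, 0.3824]
orientation: [-179.7, 0.2, -85.0]
force: [-0.4, 0.8, -1.6]
opening: 0.0236
gripper_force: 29.9
clock: 7.27
tool_pos: [0.5506, -0.0797, 0.3778]
orientation: [179.9, -0.0, -85.0]
force: [1.0, 1.1, -1.7]
opening: 0.0237
gripper_force: 29.9
clock: 7.93
tool_pos: [0.5629, -0.105, 0.2546]
orientation: [179.6, 0.0, -85.0]
force: [-0.5, -0.6, -2.7]
opening: 0.0236
gripper_force: 29.9
```

View pics/c2.png

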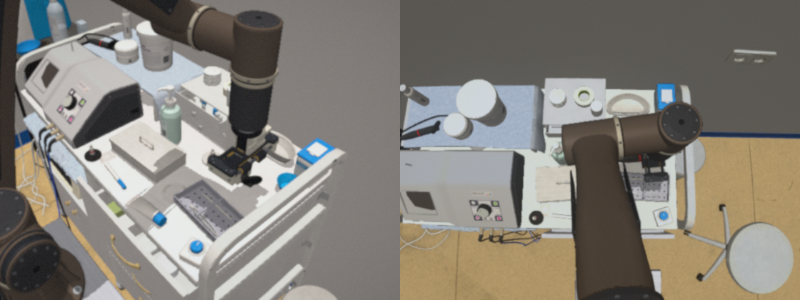

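```bash
python3 -m creep '[[[0,0,0.1,0,0],[0,0,0.1,0,0],[0,0,0.05,0,0],[0,0,0.03,0,0],[0,0,0.02,0,0],[0,0,0.015,0,0],[0,0,0,0,0]]]'
```

```text
clock: 8.67
tool_pos: [0.5651, -0.1052, 0.196]
orientation: [-180.0, -0.0, -85.0]
force: [0.3, 0.0, -1.9]
opening: 0.0235
gripper_force: 29.9
```

```bash
python3 -m creep '[[[0,0,0.02,0,0],[0,0,0.015,0,0],[0,0,0,0,0],[0,0,0,0,0]]]'; python3 -m creep '[[[0,0,0.008,0,0],[0,0,0.005,0,0],[0,0,0,0,0],[0,0,0,0,0]]]'
```

```text
clock: 9.0
tool_pos: [0.5648, -0.1053, 0.1887]
orientation: [180.0, -0.0, -85.0]
force: [0.0, 0.0, -1.7]
opening: 0.0235
gripper_force: 29.9
clock: 9.33
tool_pos: [0.5648, -0.1053, 0.186]
orientation: [180.0, 0.0, -85.0]
force: [0.4, 0.2, -2.6]
opening: 0.0238
gripper_force: 29.9
```

```bash
python3 -m creep '[[[0,0,0.005,0,0],[0,0,0,0,0],[0,0,0,0,0]]]'; python3 -m creep '[[[0,0,0.005,0,0],[0,0,0,0,0],[0,0,0,0,0]]]'
```

```text
clock: 9.58
tool_pos: [0.565, -0.1053, 0.1852]
orientation: [-180.0, -0.0, -85.0]
force: [-0.1, -0.4, -1.2]
opening: 0.024
gripper_force: 29.9
clock: 9.83
tool_pos: [0.5649, -0.1052, 0.1852]
orientation: [-180.0, -0.0, -85.0]
force: [-4.3, 0.5, 9.5]
opening: 0.0238
gripper_force: 29.9
```

```bash
python3 -m creep '[[[0,0,0,0,0.42],[0,0,0,0,0.42],[0,0,0,0,0.42],[0,0,-0.03,0,0.42],[0,0,-0.08,0,0.42],[0,0,-0.15,0,0.42],[0,0,-0.2,0,0.42],[0,0,-0.2,0,0.42]]]'
python3 -m creep '[[[0,0,-0.2,0,0.42],[0,0,-0.2,0,0.42],[0,0,-0.15,0,0.42],[-0.1,0.0,0,0,0.42],[-0.18,0,0,0,0.42],[-0.18,0,0,0,0.42],[-0.18,0,0,0,0.42],[-0.18,0,0,0,0.42]]]'
python3 -m creep '[[[-0.18,0,0,0,0.42],[-0.18,0,0,0,0.42],[-0.18,0,0,0,0.42],[-0.18,0,0,0,0.42],[-0.15,0,0,0,0.42],[-0.05,0,0,0,0.42],[0,0,0,0,0.42],[0,0,0,0,0.42]]]'
python3 - <<'E'
from h import *
s=snap('scene');t=snap('top');w=snap('wrist')
print('spout',at(s,(222.5,124),.191),'head',at(s,(237.5,122.5),.195))
t0=cv2.imread('pics/t0.png')
a=cv2.resize(t0[190:240,200:250],(300,300),interpolation=2)
cv2.imwrite('pics/c3.png',np.hstack([cv2.resize(w['frame'],(400,300))[:,:,::-1],cv2.resize(s['frame'],(400,300))[:,:,::-1]]))
cv2.imwrite('pics/c3.png',np.vstack([np.hstack([cv2.resize(w['frame'],(400,300))[:,:,::-1],cv2.resize(s['frame'],(400,300))[:,:,::-1]]),np.hstack([a,np.zeros((300,500,3),np.uint8)])]))
E
```

```text
clock: 10.5
tool_pos: [0.5644, -0.1053, 0.3172]
orientation: [179.9, -0.0, -85.0]
force: [1.0, 1.1, 0.5]
opening: 0.037
gripper_force: 0.0
clock: 11.17
tool_pos: [0.5499, 0.0594, 0.4267]
orientation: [-180.0, 0.0, -85.0]
force: [0.2, 0.5, 0.1]
opening: 0.0371
gripper_force: 0.0
clock: 11.83
tool_pos: [0.5342, 0.2417, 0.426]
orientation: [180.0, -0.0, -84.9]
force: [-0.4, -0.5, -0.1]
opening: 0.0368
gripper_force: 0.0
spout [0.5558 0.2349 0.191 ] head [0.5793 0.2137 0.195 ]
```

View pics/c3.png

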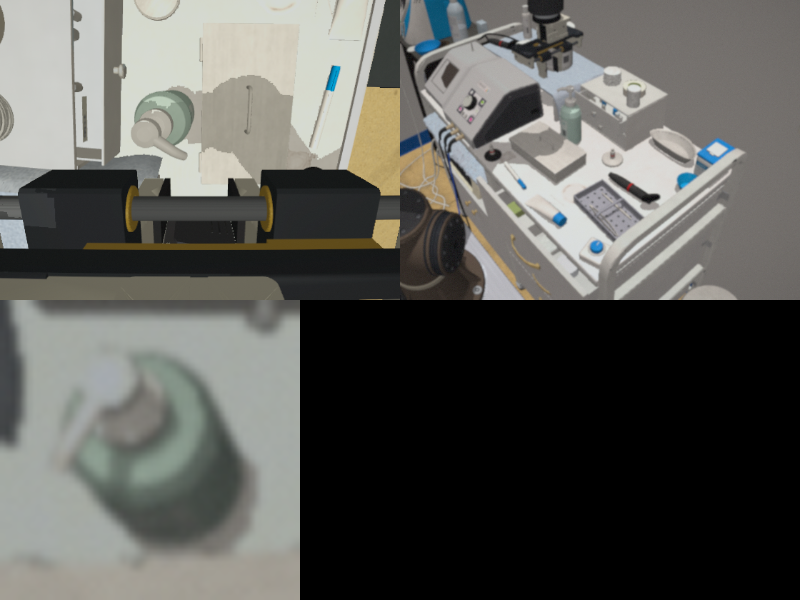

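Run:
```python
from h import *
w=snap('wrist');t=snap('top');s=snap('scene')
for p,a,b in [(w,(201,180),(255,219)),(t,(218.3,203),(210.8,216.7)),(s,(237.5,122.5),(222.5,124))]:
    A,B=at(p,a,.197),at(p,b,.190);print(A,B,np.linalg.norm(B-A),np.degrees(np.arctan2(B[1]-A[1],B[0]-A[0])))
print(tri((w,t,s),[(201,180),(218.3,203),(237.5,122.5)]))
for p in (w,s):
    m=nets.masks_of(p,'pump_bottle')[0];ys,xs=np.nonzero(m['region']);print(m['confidence'],xs.min(),xs.max(),ys.min(),ys.max())
    l=nets.landmark_of(p,'pump_bottle')[0];print(l['confidence'],at(p,l['uv'],0))
    # project model foot circle/body top circle extents
o=telemetry.get_obs();print(o['joint_pos'],o['tool_pos'])
```

```text
[0.5827 0.2113 0.197 ] [0.5501 0.234  0.19  ] 0.04037682640104578 145.1995817495748
[0.5801 0.2141 0.197 ] [0.549  0.2314 0.19  ] 0.03631664002685422 150.935135611761
[0.5775 0.2112 0.197 ] [0.5567 0.2362 0.19  ] 0.033251526760117694 129.6513066916113
[0.5813 0.2136 0.1944]
0.69 183 272 127 223
0.65 [0.5733 0.2197 0.    ]
0.95 220 254 119 201
0.91 [0.5733 0.2139 0.    ]
[ 43.3635  11.4811  -9.0051  -0.0007 -69.5063 -38.3843] [0.5345 0.241  0.4262]
```

```bash
python3 -m creep '[[[0,0,0,-0.0708,0.7],[0,0,0,-0.0708,0.7],[0,0,0,-0.0708,0.7],[0,0,0,-0.0708,0.7],[0,0,0,-0.0708,0.7],[0,0,0,-0.0708,0.7],[0,0,0,-0.0708,0.7],[0,0,0,-0.0708,0.7]]]'
python3 -m creep '[[[0.136,-0.006,0,0,0.7],[0.136,-0.006,0,0,0.7],[0,0,0,0,0.7],[0,0,0.1,0,0.7],[0,0,0.1,0,0.7],[0,0,0.1,0,0.7],[0,0,0.1,0,0.7],[0,0,0,0,0.7]]]'
python3 - <<'E'
from h import *
w=snap('wrist');save(w,'w3')
o=telemetry.get_obs();print(o['force'],o['tool_pos'],o['orientation'])
E
```

```text
clock: 13.0
tool_pos: [0.5344, 0.2413, 0.4261]
orientation: [180.0, -0.0, -33.7]
force: [0.7, 0.2, 0.1]
opening: 0.0608
gripper_force: 0.0
clock: 13.67
tool_pos: [0.5796, 0.2123, 0.3418]
orientation: [179.7, 0.2, -34.1]
force: [-0.2, -0.1, -0.9]
opening: 0.0615
gripper_force: 0.0
[ 0.3012  0.3066 -0.0154] [0.5803 0.2126 0.3442] [179.7704   0.0937 -34.0339]
```

View pics/w3.png

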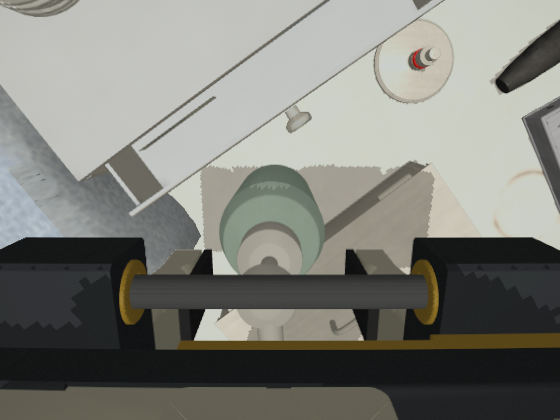

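```bash
python3 -m creep '[[[0.015,-0.02,0.05,0,0.7],[0,0,0.05,0,0.7],[0,0,0.035,0,0.7],[0,0,0,0,0],[0,0,0,0,0],[0,0,0,0,0],[0,0,0,0,0],[0,0,0,0,0]]]'
```

```text
clock: 14.38
tool_pos: [0.5856, 0.2147, 0.3196]
orientation: [-180.0, -0.0, -34.0]
force: [0.0, -0.6, -0.2]
opening: 0.0338
gripper_force: 0.3
```

```bash
python3 -m creep '[[[0,0,0,0,0],[0,0,0,0,0],[0,0,0,0,0]]]'; python3 -m creep '[[[0,0,-0.02,0,0],[0,0,-0.05,0,0],[0,0,-0.08,0,0],[0,0,0,0,0]]]'
```

```text
clock: 14.63
tool_pos: [0.5856, 0.2145, 0.3196]
orientation: [-180.0, -0.0, -34.0]
force: [-0.5, -0.8, 3.8]
opening: 0.0321
gripper_force: 30.0
clock: 14.97
tool_pos: [0.5864, 0.2151, 0.3523]
orientation: [-179.8, -0.1, -34.0]
force: [1.9, 0.3, -1.8]
opening: 0.0322
gripper_force: 30.0
```

```bash
python3 -m creep '[[[0,0,-0.06,0,0],[0,0,-0.12,0,0],[0,0,-0.1,0,0],[0,0,-0.05,0,0],[0,0,0,0,0]]]'
python3 -m creep '[[[0.04,0.035,0,0,0],[0.08,0.07,0,0,0],[0.12,0.104,0,0,0],[0.12,0.104,0,0,0],[0.12,0.104,0,0,0],[0.12,0.104,0,0,0],[0.12,0.104,0,0,0],[0.12,0.104,0,0,0]]]'
python3 -m creep '[[[0.1,0.087,0,0,0],[0.07,0.06,0,0,0],[0.045,0.04,0,0,0],[0.02,0.017,0,0,0],[0,0,0.08,0,0],[0,0,0.12,0,0],[0,0,0.08,0,0],[0,0,0,0,0]]]'
python3 - <<'E'
from h import *
s=snap('scene');o=telemetry.get_obs();print(o['force'],o['tool_pos'])
for n in ('handpiece','kidney_dish','mixing_cup'):
    m=nets.masks_of(s,n)[0];ys,xs=np.nonzero(m['region']);P=np.array([at(s,(x,y),.0 if n!='handpiece' else .013)[:2] for x,y in zip(xs,ys)]);print(n,m['confidence'],P.min(0),P.max(0))
E
```

```text
clock: 15.38
tool_pos: [0.586, 0.2149, 0.4175]
orientation: [-179.8, -0.1, -34.0]
force: [1.2, -0.2, -2.6]
opening: 0.0322
gripper_force: 30.0
clock: 16.05
tool_pos: [0.643, -0.0021, 0.4129]
orientation: [179.9, 0.1, -34.0]
force: [0.8, -0.7, -2.1]
opening: 0.032
gripper_force: 30.0
clock: 16.72
tool_pos: [0.6579, -0.0596, 0.3542]
orientation: [179.8, 0.4, -34.0]
force: [-0.4, 0.1, -4.0]
opening: 0.0322
gripper_force: 30.0
[-0.0649  0.23   -2.5606] [ 0.6587 -0.0597  0.3566]
handpiece 0.79 [ 0.5419 -0.1545] [0.6014 0.0106]
kidney_dish 0.85 [ 0.7557 -0.1054] [0.8703 0.0487]
mixing_cup 0.97 [ 0.6736 -0.1651] [ 0.7524 -0.1227]
```

```bash
python3 -m creep '[[[0,0,0.08,0,0],[0,0,0.05,0,0],[0,0,0.03,0,0],[0,0,0,0,0],[0,0,0,0,0]]]'; python3 -m creep '[[[0,0,0.01,0,0],[0,0,0,0,0],[0,0,0,0,0]]]'
```

```text
clock: 17.33
tool_pos: [0.6595, -0.0603, 0.3272]
orientation: [180.0, 0.0, -34.0]
force: [1.3, 0.1, -2.7]
opening: 0.0323
gripper_force: 30.0
clock: 17.58
tool_pos: [0.6595, -0.0603, 0.3255]
orientation: [-180.0, -0.0, -34.0]
force: [-0.8, 0.1, -2.1]
opening: 0.0322
gripper_force: 30.0
```

```bash
python3 -m creep '[[[0,0,0.01,0,0],[0,0,0.008,0,0],[0,0,0,0,0],[0,0,0,0,0]]]'; python3 -m creep '[[[0,0,0.005,0,0],[0,0,0,0,0],[0,0,0,0,0]]]';python3 -m creep '[[[0,0,0.005,0,0],[0,0,0,0,0],[0,0,0,0,0]]]'
```

```text
clock: 17.92
tool_pos: [0.6594, -0.0604, 0.3213]
orientation: [180.0, 0.0, -34.0]
force: [0.3, -0.6, -2.2]
opening: 0.0315
gripper_force: 30.0
clock: 18.17
tool_pos: [0.6594, -0.0603, 0.3204]
orientation: [180.0, 0.0, -34.0]
force: [0.2, -0.1, -3.0]
opening: 0.0319
gripper_force: 30.0
clock: 18.42
tool_pos: [0.6597, -0.0604, 0.3202]
orientation: [-180.0, -0.1, -34.0]
force: [-0.3, 0.6, 2.5]
opening: 0.032
gripper_force: 30.0
```

```bash
python3 -m creep '[[[0,0,0,0,0.7],[0,0,0,0,0.7],[0,0,0,0,0.7],[0,0,-0.04,0,0.7],[0,0,-0.1,0,0.7],[0,0,-0.15,0,0.7],[0,0,-0.15,0,0.7],[0,0,-0.06,0,0.7]]]'
python3 -m creep '[[[-0.1,-0.036,0,0,1],[-0.18,-0.065,0,0,1],[-0.1875,-0.0675,0,0,1],[-0.1875,-0.0675,0,0,1],[-0.1875,-0.0675,0,0,1],[-0.1875,-0.0675,0,0,1],[-0.1875,-0.0675,0,0,1],[-0.18,-0.065,0,0,1]]]'
python3 -m creep '[[[-0.1025,-0.0365,0,0,1],[0,0,0,-0.0713,1],[0,0,0,-0.0713,1],[0,0,0,-0.0713,1],[0,0,0,-0.0713,1],[0,0,0,-0.0713,1],[0,0,0,-0.0713,1],[0,0,0,0,1]]]'
python3 - <<'E'
from h import *
o=telemetry.get_obs();w=snap('wrist');save(w,'w4');print(o['tool_pos'],o['orientation'],o['joint_pos'])
for n,z in [('lid_handle',.06),('lid_hinge',.043),('lid_front',.045),('ibox',0)]:
    l=(nets.landmark_of(w,n)+[None])[0]
    if l: print(n,l['confidence'],l['uv'],at(w,l['uv'],z))
s=snap('scene')
l=nets.landmark_of(s,'pump_bottle')[0];print('bottle',l['confidence'],at(s,l['uv'],0))
E
```

```text
clock: 19.08
tool_pos: [0.66, -0.0605, 0.4248]
orientation: [-179.8, -0.3, -34.0]
force: [0.6, -0.1, 0.2]
opening: 0.0617
gripper_force: 0.0
clock: 19.75
tool_pos: [0.4825, 0.1806, 0.4202]
orientation: [-179.9, -0.0, -34.0]
force: [0.8, 0.8, 0.6]
opening: 0.0878
gripper_force: 0.0
clock: 20.42
tool_pos: [0.471, 0.197, 0.4199]
orientation: [-180.0, -0.0, 4.8]
force: [0.5, -0.4, 0.1]
opening: 0.0873
gripper_force: 0.0
[0.471  0.197  0.4199] [-179.9782   -0.0228    4.7917] [ 44.761    4.3236 -18.3616  -0.0022 -67.2833  50.0315]
lid_handle 0.83 [276.7, 196.1] [0.4681 0.1986 0.06  ]
lid_hinge 0.93 [275.3, 123.5] [0.5348 0.2055 0.043 ]
lid_front 0.6 [276.6, 245.3] [0.4134 0.1943 0.045 ]
ibox 0.6 [277.5, 178.7] [0.4753 0.1986 0.    ]
bottle 0.88 [ 0.6291 -0.0462  0.    ]
```

View pics/w4.png

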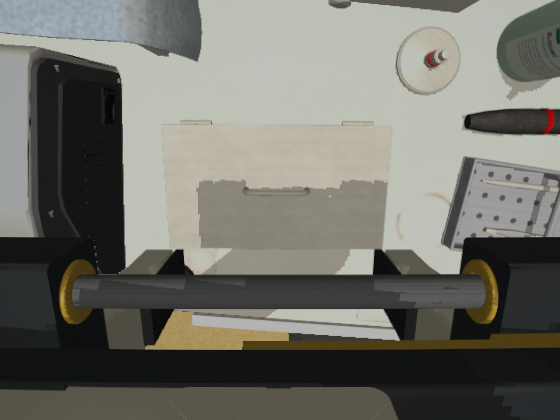

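Run:
```python
from h import *
o=telemetry.get_obs();w=snap('wrist')
g=cv2.cvtColor(w['frame'],cv2.COLOR_RGB2GRAY)
for u,z in [((244,192.5),.066),((309,192.5),.066),((276.5,193),.066),((245,187.5),.045),((308,187.5),.045),((163,124),.045),((391,125),.045),((167,249),.045),((388,249),.045)]: print(u,z,at(w,u,z)[:2])
print(g[180:204,276],g[180:204,270])
s=snap('scene')
m=nets.masks_of(s,'pump_bottle')[0];ys,xs=np.nonzero(m['region']);print(m['confidence'],xs.min(),xs.max(),ys.min(),ys.max())
print(proj(s,(.66,-.06,0)),proj(s,(.66,-.06,.136)),proj(s,(.66,-.06,.198)))
for y in (ys.min()+2,(ys.min()+ys.max())//2,ys.max()-3):print(y,xs[ys==y].min(),xs[ys==y].max())
```

```text
(244, 192.5) 0.066 [0.4705 0.2292]
(309, 192.5) 0.066 [0.4751 0.1688]
(276.5, 193) 0.066 [0.4723 0.199 ]
(245, 187.5) 0.045 [0.4713 0.2302]
(308, 187.5) 0.045 [0.476  0.1681]
(163, 124) 0.045 [0.5266 0.3113]
(391, 125) 0.045 [0.5421 0.0952]
(167, 249) 0.045 [0.4008 0.3073]
(388, 249) 0.045 [0.4182 0.0792]
[181 181 181 180 180 180 180 180 159 133 120 117 130 136 130 122 129 132
 132 132 132 131 131 133] [182 182 182 182 182 182 181 181 160 134 120 117 130 138 131 123 128 132
 132 131 132 132 132 131]
0.74 322 358 165 253
[351.5091 240.9245] [358.0567 191.4228] [361.3281 166.0247]
167 342 352
209 325 358
250 329 351
```

Run:
```python
from h import *
w=snap('wrist');s=snap('scene');t=snap('top')
for n in ('pump_bottle','handpiece','electrode_a'):
  for k,p in zip('wst',(w,s,t)):
    l=(nets.landmark_of(p,n)+[None])[0]
    if l: print(n,k,l['confidence'],l['uv'],at(p,l['uv'],0)[:2])
for c in [(.66,-.06),(.63,-.047)]:
  for z in (0,.136): print(c,z,[proj(w,(c[0]+.033*np.cos(a),c[1]+.033*np.sin(a),z)).round(0).tolist() for a in np.arange(0,6.2,1.57)])
  print(proj(s,(*c,0)),proj(s,(*c,.198)))
```

```text
pump_bottle w 0.57 [522.5, 46.5] [ 0.6327 -0.0432]
pump_bottle s 0.83 [337.6, 244.6] [ 0.6299 -0.0481]
pump_bottle t 0.71 [318.7, 201.2] [ 0.6305 -0.0361]
handpiece w 0.6 [536.7, 121.1] [ 0.5602 -0.0763]
handpiece s 0.79 [322.6, 268.8] [ 0.5579 -0.076 ]
handpiece t 0.88 [336.1, 228.0] [ 0.5545 -0.0843]
electrode_a w 0.63 [427.6, 59.9] [0.6108 0.0535]
electrode_a s 0.66 [297.3, 225.1] [0.6066 0.0515]
electrode_a t 0.59 [283.5, 204.7] [0.6194 0.0631]
(0.66, -0.06) 0 [[552.0, -16.0], [513.0, 16.0], [537.0, 54.0], [575.0, 23.0]]
(0.66, -0.06) 0.136 [[697.0, -85.0], [638.0, -37.0], [669.0, 22.0], [726.0, -24.0]]
[351.5091 240.9245] [361.3281 166.0247]
(0.63, -0.047) 0 [[533.0, 15.0], [495.0, 46.0], [518.0, 83.0], [556.0, 53.0]]
(0.63, -0.047) 0.136 [[667.0, -38.0], [609.0, 9.0], [640.0, 65.0], [696.0, 21.0]]
[337.2709 244.2852] [345.3931 169.1012]
```

```bash
python3 -m creep '[[[0.01,-0.01,0.1,0,1],[0,0,0.18,0,1],[0,0,0.19,0,1],[0,0,0.19,0,1],[0,0,0.14,0,1],[0,0,0.05,0,1],[0,0,0,0,1],[0,0,0,0,1]]]'
python3 -m creep '[[[0,0,0.05,0,1],[0,0,0.05,0,1],[0,0,0,0,1],[0,0,0,0,0.6],[0,0,0,0,0.6],[0,0,0,0,0.6],[0,0,0,0,0.6],[0,0,0,0,0.6]]]'
```

```text
clock: 22.18
tool_pos: [0.4735, 0.1996, 0.2502]
orientation: [180.0, -0.0, 4.5]
force: [0.0, 0.2, 1.2]
opening: 0.0873
gripper_force: 0.0
clock: 22.85
tool_pos: [0.4731, 0.1993, 0.2298]
orientation: [-180.0, -0.0, 4.5]
force: [-0.1, -0.4, -0.9]
opening: 0.0595
gripper_force: 29.9
```

```bash
python3 -m creep '[[[0.004,0,-0.0134,0,0],[0.005,0,-0.0134,0,0],[0.005,0,-0.0134,0,0],[0.0055,0,-0.0133,0,0],[0.0065,0,-0.0125,0,0],[0.007,0,-0.0125,0,0],[0.007,0,-0.0125,0,0],[0.0075,0,-0.012,0,0]]]'
python3 - <<'E'
from h import *
s=snap('scene');o=telemetry.get_obs();print(o['force'],o['opening'],o['gripper_force'],o['tool_pos'],o['moment'])
for n in ('lid_handle','lid_front'):
    for l in nets.landmark_of(s,n)[:1]:
        r=ray(s,l['uv']);y=.199; k=(y-s['C'][1])/r[1];print(n,l['confidence'],s['C']+k*r)
E
```

```text
clock: 23.52
tool_pos: [0.4813, 0.1998, 0.2496]
orientation: [180.0, 0.2, 4.4]
force: [-7.4, 6.7, -4.1]
opening: 0.0594
gripper_force: 29.4
[-7.8792  5.0987 -1.5744] 0.05994099809662877 29.590169774270407 [0.4815 0.1999 0.2501] [ 1.9629  3.1914 -0.0628]
lid_handle 0.64 [0.4756 0.199  0.0771]
lid_front 0.66 [0.4173 0.199  0.065 ]
```

```bash
python3 -m creep '[[[0.008,0,-0.0115,0,0],[0.0085,0,-0.011,0,0],[0.009,0,-0.011,0,0],[0.0095,0,-0.0105,0,0],[0.01,0,-0.01,0,0],[0.0105,0,-0.0095,0,0],[0.011,0,-0.009,0,0],[0.0115,0,-0.0085,0,0]]]'
python3 - <<'E'
from h import *
s=snap('scene');o=telemetry.get_obs();print(o['force'],o['opening'],o['gripper_force'],o['tool_pos'],o['moment'])
for n in ('lid_handle','lid_front'):
    for l in nets.landmark_of(s,n)[:1]:
        r=ray(s,l['uv']);y=.199; k=(y-s['C'][1])/r[1];print(n,l['confidence'],s['C']+k*r)
E
```

```text
clock: 24.33
tool_pos: [0.4957, 0.201, 0.2661]
orientation: [180.0, 0.3, 4.4]
force: [-16.9, 6.3, 8.4]
opening: 0.0598
gripper_force: 30.4
[-16.6118   5.7416   9.7167] 0.059680289212253664 30.376538051232274 [0.4961 0.201  0.2666] [ 2.2791  6.4816 -0.074 ]
lid_handle 0.61 [0.4952 0.199  0.0914]
lid_front 0.72 [0.4367 0.199  0.1145]
```

```bash
python3 -m creep '[[[0.004,0,-0.014,0,0],[0.01,0,-0.012,0,0],[0.0125,0,-0.008,0,0],[0.0125,0,-0.0075,0,0],[0.013,0,-0.007,0,0],[0.013,0,-0.006,0,0],[0.0135,0,-0.0055,0,0],[0.0135,0,-0.005,0,0]]]'
python3 - <<'E'
from h import *
s=snap('scene');o=telemetry.get_obs();print(o['force'],o['opening'],o['gripper_force'],o['tool_pos'],o['moment'])
for n in ('lid_handle','lid_front'):
    for l in nets.landmark_of(s,n)[:1]:
        r=ray(s,l['uv']);y=.199; k=(y-s['C'][1])/r[1];print(n,l['confidence'],s['C']+k*r)
E
```

```text
clock: 25.15
tool_pos: [0.5159, 0.2026, 0.2799]
orientation: [180.0, 0.1, 4.5]
force: [-9.1, 3.9, 5.1]
opening: 0.0602
gripper_force: 29.9
[-6.9208  3.3594  3.9943] 0.0597730167882934 29.811872844875325 [0.5164 0.2027 0.2802] [ 1.2407  3.063  -0.0736]
lid_handle 0.76 [0.5143 0.199  0.0996]
lid_front 0.71 [0.5339 0.199  0.0435]
```

```bash
python3 -m creep '[[[0.013,0,-0.004,0,0],[0.013,0,-0.003,0,0],[0.013,0,-0.003,0,0],[0.013,0,-0.002,0,0],[0,0,0,0,0],[0,0,0,0,0.8],[0,0,0,0,1],[0,0,0,0,1]]]'
python3 -m creep '[[[0,0,0,0,1],[0,0,-0.04,0,1],[0,0,-0.1,0,1],[0,0,-0.15,0,1],[0,0,-0.15,0,1],[0,0,-0.08,0,1],[0,0,0,0,1]]]'
python3 - <<'E'
from h import *
s=snap('scene');o=telemetry.get_obs();print(o['force'],o['opening'],o['tool_pos'])
for n in ('lid_handle','lid_front','lid_hinge'):
    for l in nets.landmark_of(s,n)[:1]:
        r=ray(s,l['uv']);y=.199; k=(y-s['C'][1])/r[1];print(n,l['confidence'],s['C']+k*r)
m=nets.masks_of(s,'ibox_lid')[0];ys,xs=np.nonzero(m['region']);print(m['confidence'],xs.min(),xs.max(),ys.min(),ys.max())
for th in (60,70,80): print(th,[proj(s,(.534-.125*np.cos(np.radians(th)),yy,.043+.125*np.sin(np.radians(th)))).round(0) for yy in (.09,.2,.31)])
E
```

```text
clock: 25.97
tool_pos: [0.5273, 0.2032, 0.2825]
orientation: [-180.0, -0.1, 4.5]
force: [-0.2, 1.2, 0.7]
opening: 0.0745
gripper_force: 0.0
clock: 26.55
tool_pos: [0.5277, 0.2037, 0.3908]
orientation: [-179.8, -0.4, 4.5]
force: [0.9, 0.1, 0.0]
opening: 0.0874
gripper_force: 0.0
[-0.1247 -0.5475 -0.4927] 0.08731593677288138 [0.5272 0.2035 0.3885]
lid_handle 0.58 [0.519 0.199 0.11 ]
lid_front 0.56 [0.4837 0.199  0.157 ]
lid_hinge 0.72 [0.5302 0.199  0.0415]
0.85 174 260 135 214
60 [array([234., 189.]), array([201., 163.]), array([171., 140.])]
70 [array([242., 180.]), array([208., 155.]), array([179., 133.])]
80 [array([250., 174.]), array([216., 149.]), array([186., 127.])]
```

```bash
python3 -m creep '[[[-0.12,0,0,0,0],[-0.18,0,0,0,0],[-0.125,0,0,0,0],[0,0,0,0,0],[0,0,0.1,0,0],[0,0,0.15,0,0],[0,0,0.12,0,0],[0,0,0.06,0,0]]]'
python3 -m creep '[[[0.05,0,0,0,0],[0.06,0,0,0,0],[0.06,0,0,0,0],[0.06,0,0,0,0],[0.06,0,0,0,0],[0,0,0,0,0]]]'
```

```text
clock: 27.47
tool_pos: [0.441, 0.1959, 0.2963]
orientation: [179.8, 0.2, 4.5]
force: [-1.2, 0.2, 1.1]
opening: 0.0396
gripper_force: 0.0
clock: 27.97
tool_pos: [0.5025, 0.2017, 0.3]
orientation: [-180.0, -0.1, 4.4]
force: [0.2, 0.2, 0.2]
opening: 0.0022
gripper_force: 0.0
```

```bash
python3 -m creep '[[[0.04,0,0,0,0],[0.04,0,0,0,0],[0.04,0,0,0,0],[0,0,0,0,0]]]'; python3 -m creep '[[[0.025,0,0,0,0],[0.025,0,0,0,0],[0,0,0,0,0]]]'
python3 - <<'E'
from h import *
s=snap('scene');o=telemetry.get_obs();print(o['force'],o['tool_pos'])
m=nets.masks_of(s,'ibox_lid')[0];ys,xs=np.nonzero(m['region']);print(m['confidence'],xs.min(),xs.max(),ys.min(),ys.max())
for th in (80,90,105): print(th,[proj(s,(.534-.125*np.cos(np.radians(th)),yy,.043+.125*np.sin(np.radians(th)))).round(0) for yy in (.09,.2,.31)])
E
```

```text
clock: 28.3
tool_pos: [0.5251, 0.2033, 0.2997]
orientation: [-180.0, -0.0, 4.5]
force: [-0.1, 0.3, 0.3]
opening: 0.0004
gripper_force: 0.0
clock: 28.55
tool_pos: [0.5343, 0.204, 0.2995]
orientation: [180.0, 0.0, 4.5]
force: [0.6, -0.2, 0.3]
opening: 0.0004
gripper_force: 0.0
[-0.7367 -0.2852  0.1922] [0.5341 0.204  0.2996]
0.96 193 268 121 211
80 [array([250., 174.]), array([216., 149.]), array([186., 127.])]
90 [array([259., 168.]), array([225., 144.]), array([195., 123.])]
105 [array([271., 164.]), array([237., 140.]), array([207., 119.])]
```

```bash
python3 -m creep '[[[0.025,0,0,0,0],[0.025,0,0,0,0],[0,0,0,0,0]]]'; python3 -m creep '[[[0.02,0,0,0,0],[0.01,0,0,0,0],[0,0,0,0,0]]]'
python3 - <<'E'
from h import *
s=snap('scene');o=telemetry.get_obs();print(o['force'],o['tool_pos'])
m=nets.masks_of(s,'ibox_lid')[0];ys,xs=np.nonzero(m['region']);print(m['confidence'],xs.min(),xs.max(),ys.min(),ys.max())
E
```

```text
clock: 28.9
tool_pos: [0.5443, 0.2048, 0.2996]
orientation: [180.0, -0.0, 4.5]
force: [0.6, 0.0, -0.3]
opening: 0.0002
gripper_force: 0.1
clock: 29.15
tool_pos: [0.5468, 0.2049, 0.2993]
orientation: [179.9, 0.4, 4.5]
force: [-21.4, 3.8, 13.0]
opening: 0.0004
gripper_force: 11.2
[-22.654    2.9424  11.7357] [0.5467 0.2049 0.2994]
0.83 193 272 120 212
```

```bash
python3 -m creep '[[[-0.02,0,0,0,0],[-0.08,0,0,0,0],[-0.15,0,0,0,0],[-0.15,0,0,0,0],[-0.06,0,-0.1,0,0.5],[0,0,-0.18,0,0.5],[0,0,-0.16,0,0.5],[0,0,-0.06,0,0.5]]]'
python3 -m creep '[[[0.02,0.1,0,0,0.5],[0.02,0.18,0,0,0.5],[0.02,0.19,0,0,0.5],[0.02,0.19,0,0,0.5],[0.02,0.19,0,0,0.5],[0.02,0.19,0,0,0.5],[0.02,0.18,0,0,0.5],[0.02,0.15,0,0,0.5]]]'
python3 -m creep '[[[0,0.08,0,0,0.5],[0,0,0,0,0.5],[0,0,0,0,0.5]]]'
python3 - <<'E'
from h import *
o=telemetry.get_obs();w=snap('wrist');s=snap('scene');save(w,'w5');print(o['tool_pos'],o['orientation'])
for n,z in [('tray_grip',.034),('tray',0),('tweezers',.002),('extractor',.002),('handpiece',0),('pump_bottle',0)]:
    print(n,[(round(l['confidence'],2),np.round(l['uv']),at(p,l['uv'],z)[:2]) for p in (w,s) for l in nets.landmark_of(p,n)[:1]])
m=nets.masks_of(w,'tray')[0];ys,xs=np.nonzero(m['region']);pts=np.c_[xs,ys].astype(np.float32)
P=np.array([at(w,u,.024)[:2] for u in pts],np.float32)
r=cv2.minAreaRect(P*1000);print(m['confidence'],r,cv2.minAreaRect(pts),xs.min(),xs.max(),ys.min(),ys.max())
m=nets.masks_of(s,'ibox_lid')[0];ys,xs=np.nonzero(m['region']);print('lid',m['confidence'],xs.min(),xs.max(),ys.min(),ys.max())
E
```

```text
clock: 29.92
tool_pos: [0.4588, 0.1986, 0.4051]
orientation: [-179.8, -0.4, 4.6]
force: [-0.0, 0.6, -0.2]
opening: 0.0216
gripper_force: 0.0
clock: 30.58
tool_pos: [0.5116, -0.075, 0.4003]
orientation: [180.0, -0.1, 4.5]
force: [0.9, 0.1, 0.2]
opening: 0.0437
gripper_force: 0.0
clock: 30.83
tool_pos: [0.5128, -0.0896, 0.3998]
orientation: [180.0, -0.0, 4.4]
force: [0.2, -0.3, -0.3]
opening: 0.0437
gripper_force: 0.0
[ 0.5128 -0.0896  0.3998] [179.991   -0.0305   4.3606]
tray_grip [(0.81, array([281., 245.]), array([ 0.4588, -0.0959])), (0.94, array([292., 285.]), array([ 0.4639, -0.0882]))]
tray [(0.94, array([276., 230.]), array([ 0.4637, -0.0913])), (0.87, array([290., 298.]), array([ 0.4578, -0.0897]))]
tweezers [(0.79, array([285., 259.]), array([ 0.4315, -0.1027])), (0.74, array([282., 311.]), array([ 0.4249, -0.1041]))]
extractor [(0.74, array([270., 205.]), array([ 0.492 , -0.0827])), (0.64, array([336., 243.]), array([ 0.6291, -0.0454]))]
handpiece [(0.66, array([271., 139.]), array([ 0.5603, -0.0783])), (0.72, array([327., 268.]), array([ 0.5645, -0.0808]))]
pump_bottle [(0.62, array([238.,  67.]), array([ 0.6278, -0.041 ])), (0.97, array([339., 244.]), array([ 0.6343, -0.0488]))]
0.67 ((467.9018249511719, -95.79755401611328), (195.1707305908203, 100.89356231689453), 87.34149169921875) ((281.20318603515625, 232.1020965576172), (194.12576293945312, 94.50386047363281), 6.881723403930664) 184 382 176 274
lid 0.7 193 272 120 212
```

View pics/w5.png

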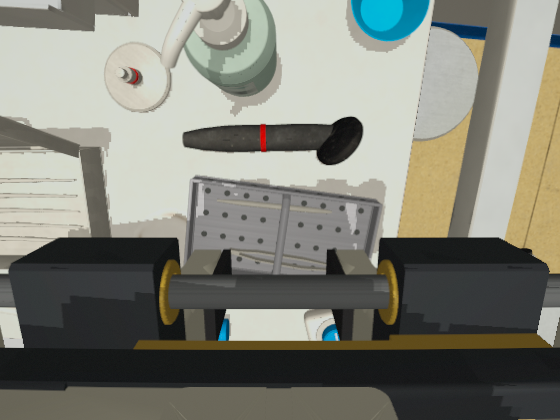

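```bash
python3 -m creep '[[[0,0,0,0.04,0.5],[0,0,0,0.04,0.5],[-0.12,0.018,0,0,0.5],[-0.1225,0.0185,0,0,0.5],[0,0,0.15,0,0.5],[0,0,0.19,0,0.5],[0,0,0.19,0,0.5],[0,0,0.19,0,0.5]]]'
python3 -m creep '[[[0,0,0.13,0,0.5],[0,0,0.07,0,0.5],[0,0,0.05,0,0.5],[0,0,0,0,0.5]]]'
python3 - <<'E'
from h import *
o=telemetry.get_obs();w=snap('wrist');save(w,'w6');print(o['tool_pos'],o['orientation'],o['force'])
for n,z in [('tray_grip',.034)]: print([(l['confidence'],l['uv'],at(w,l['uv'],z)) for l in nets.landmark_of(w,n)[:1]])
g=w['frame'][240,215:345].mean(1).astype(int);print(list(g))
E
```

```text
clock: 32.3
tool_pos: [0.4635, -0.0937, 0.2551]
orientation: [-180.0, -0.2, -2.7]
force: [1.4, -0.3, -1.5]
opening: 0.0437
gripper_force: 0.0
clock: 32.63
tool_pos: [0.463, -0.0938, 0.2035]
orientation: [179.9, 0.2, -2.7]
force: [-0.8, -0.3, -0.7]
opening: 0.0439
gripper_force: 0.0
[ 0.463  -0.0938  0.2035] [179.9478   0.2371  -2.7318] [-0.8392 -0.2931 -0.6926]
[(0.71, [280.4, 277.3], array([ 0.4618, -0.0945,  0.034 ]))]
[np.int64(137), np.int64(137), np.int64(137), np.int64(137), np.int64(137), np.int64(137), np.int64(137), np.int64(138), np.int64(137), np.int64(137), np.int64(137), np.int64(136), np.int64(137), np.int64(137), np.int64(137), np.int64(137), np.int64(137), np.int64(137), np.int64(137), np.int64(137), np.int64(137), np.int64(137), np.int64(137), np.int64(137), np.int64(137), np.int64(137), np.int64(138), np.int64(137), np.int64(137), np.int64(137), np.int64(138), np.int64(138), np.int64(138), np.int64(138), np.int64(138), np.int64(138), np.int64(137), np.int64(137), np.int64(138), np.int64(137), np.int64(138), np.int64(138), np.int64(138), np.int64(138), np.int64(138),
[... 575 characters left out ...]
nt64(137), np.int64(137), np.int64(136), np.int64(137), np.int64(137), np.int64(137), np.int64(137), np.int64(137), np.int64(137), np.int64(137), np.int64(137), np.int64(137), np.int64(137), np.int64(137), np.int64(136), np.int64(136), np.int64(137), np.int64(137), np.int64(136), np.int64(137), np.int64(136), np.int64(136), np.int64(135), np.int64(136), np.int64(136), np.int64(135), np.int64(136), np.int64(136), np.int64(136), np.int64(136), np.int64(136), np.int64(136), np.int64(136), np.int64(136), np.int64(135), np.int64(136), np.int64(135), np.int64(135), np.int64(135), np.int64(135), np.int64(134), np.int64(135), np.int64(135), np.int64(134), np.int64(135), np.int64(135), np.int64(135)]
```

```bash
python3 -m creep '[[[0,0,0.02,0,0.5],[0,0,0.0175,0,0.5],[0,0,0,0,0],[0,0,0,0,0],[0,0,0,0,0],[0,0,0,0,0],[0,0,0,0,0]]]'; python3 -m creep '[[[0,0,0,0,0],[0,0,-0.015,0,0],[0,0,-0.03,0,0],[0,0,-0.05,0,0],[0,0,-0.05,0,0],[0,0,0,0,0]]]'
```

```text
clock: 33.32
tool_pos: [0.4638, -0.0936, 0.1984]
orientation: [-180.0, -0.0, -2.7]
force: [-0.7, 0.5, -0.7]
opening: 0.0161
gripper_force: 0.0
clock: 33.82
tool_pos: [0.4644, -0.0935, 0.229]
orientation: [-180.0, -0.2, -2.7]
force: [-0.1, -1.1, -1.8]
opening: 0.0072
gripper_force: 30.0
```

```bash
python3 -m creep '[[[0,0,-0.08,0,0],[0,0,-0.15,0,0],[0,0,-0.15,0,0],[0,0,-0.1,0,0],[0,0,-0.03,0,0],[0,0,0,0,0]]]'
python3 - <<'E'
from h import *
o=telemetry.get_obs();w=snap('wrist');save(w,'w7');zt=o['tool_pos'][2]-.1975+.024;print(o['tool_pos'],o['orientation'],zt)
# earlier pic w5: same camera, pose then
w5=dict(w);T=np.eye(4);T[:3,:3]=R.from_euler('xyz',[180,0,4.4],degrees=True).as_matrix();T[:3,3]=[.5128,-.0896,.3998];M=T@np.array(w['mount']);w5['C']=M[:3,3];w5['Rw']=M[:3,:3]
print('w5 corners',at(w5,(194,178),.024),at(w5,(380,203),.024),at(w5,(185,274),.024))
m=nets.masks_of(w,'tray')[0];ys,xs=np.nonzero(m['region'])
P=np.array([at(w,u,zt)[:2] for u in zip(xs,ys)],np.float32)
th=np.radians(-2.8);L=(P-np.array(o['tool_pos'][:2]))@np.array([[np.cos(th),-np.sin(th)],[np.sin(th),np.cos(th)]])
print(m['confidence'],L.min(0),L.max(0),np.percentile(L,[1,99],axis=0))
top=[(c,ys[xs==c].min()) for c in range(xs.min()+15,xs.max()-15,30)];print(top,[at(w,u,zt)[:2] for u in top])
s=snap('scene')
for n in ('ibox','lid_hinge','tweezers','extractor'): print(n,[(l['confidence'],l['uv'],at(s,l['uv'],{'ibox':0.002,'lid_hinge':.043}.get(n,o['tool_pos'][2]-.195))) for l in nets.landmark_of(s,n)[:1]])
E
```

```text
clock: 34.32
tool_pos: [0.464, -0.0935, 0.3305]
orientation: [-179.9, -0.2, -2.7]
force: [0.4, 0.6, -1.6]
opening: 0.0072
gripper_force: 30.0
[ 0.464  -0.0935  0.3305] [-179.9443   -0.1922   -2.7088] 0.15703908240670442
w5 corners [ 0.5184 -0.0055  0.024 ] [ 0.5073 -0.1922  0.024 ] [0.4153 0.0022 0.024 ]
0.66 [-0.0392 -0.0963] [0.0526 0.0979] [[-0.0326 -0.0948]
 [ 0.0519  0.0964]]
[(68, np.int64(164)), (98, np.int64(159)), (128, np.int64(159)), (158, np.int64(160)), (188, np.int64(159)), (218, np.int64(159)), (248, np.int64(158)), (278, np.int64(158)), (308, np.int64(158)), (338, np.int64(159)), (368, np.int64(159)), (398, np.int64(160)), (428, np.int64(160)), (458, np.int64(160))] [array([ 0.5185, -0.0058]), array([ 0.5199, -0.0192]), array([ 0.5193, -0.032 ]), array([ 0.5182, -0.0447]), array([ 0.518 , -0.0575]), array([ 0.5174, -0.0702]), array([ 0.5172, -0.0828]), array([ 0.5166, -0.0954]), array([ 0.516 , -0.1081]), array([ 0.515 , -0.1207]), array([ 0.5144, -0.1333]), array([ 0.5134, -0.146 ]), array([ 0.5128, -0.1588]), array([ 0.5122, -0.1717])]
ibox [(0.8, [207.4, 220.9], array([0.4658, 0.1885, 0.002 ]))]
lid_hinge [(0.77, [228.3, 190.7], array([0.5349, 0.1999, 0.043 ]))]
tweezers [(0.82, [283.7, 264.7], array([ 0.4224, -0.1086,  0.1355]))]
extractor []
```

```bash
python3 -m creep '[[[0,0,0,-0.039,0],[0,0,0,-0.039,0],[0,-0.05,0,0,0],[0,-0.1,0,0,0],[0.0125,-0.14,0,0,0],[0.0125,-0.14,0,0,0],[0.0125,-0.14,0,0,0],[0.0125,-0.14,0,0,0]]]'
python3 -m creep '[[[0.0125,-0.14,0,0,0],[0.0125,-0.14,0,0,0],[0.0125,-0.14,0,0,0],[0.0125,-0.14,0,0,0],[0.0195,-0.1,0,0,0],[0.02,-0.06,0,0,0],[0,-0.024,0,0,0],[0,0,0,0,0]]]'
python3 - <<'E'
from h import *
o=telemetry.get_obs();w=snap('wrist');save(w,'w8');t=snap('top');s=snap('scene');save(t,'t8');save(s,'s8');print(o['tool_pos'],o['orientation'],o['force'])
for n,z in [('lid_hinge',.043),('ibox',0)]: print(n,[(k,l['confidence'],l['uv'],at(p,l['uv'],z)) for k,p in zip('wts',(w,t,s)) for l in nets.landmark_of(p,n)[:1]])
m=nets.masks_of(w,'ibox')
if m: ys,xs=np.nonzero(m[0]['region']);print(m[0]['confidence'],xs.min(),xs.max(),ys.min(),ys.max())
b=cv2.Canny(w['frame'],40,100); g=cv2.cvtColor(w['frame'],cv2.COLOR_RGB2GRAY)
for c in (100,200,280,360,460): print(c,[r for r in range(0,240) if b[r,c]])
print(proj(w,(.534,.2044,.043)),proj(w,(.534,.2044,.168)))
E
```

```text
clock: 35.33
tool_pos: [0.4626, 0.0503, 0.3288]
orientation: [180.0, 0.0, 4.2]
force: [1.3, 0.1, -2.4]
opening: 0.007
gripper_force: 30.0
clock: 36.0
tool_pos: [0.4696, 0.1994, 0.3286]
orientation: [180.0, 0.0, 4.3]
force: [0.6, 0.5, -1.5]
opening: 0.0068
gripper_force: 30.0
[0.4696 0.1994 0.3286] [179.9653   0.0454   4.3295] [ 0.6153  0.5425 -1.5262]
lid_hinge [('w', 0.58, [280.5, 123.8], array([0.5341, 0.2027, 0.043 ])), ('t', 0.78, [228.9, 235.0], array([0.5262, 0.2079, 0.043 ])), ('s', 0.9, [229.5, 190.1], array([0.5381, 0.1998, 0.043 ]))]
ibox [('s', 0.87, [210.1, 218.7], array([0.4757, 0.1923, 0.    ]))]
0.88 0 559 30 159
100 [13, 22, 23, 31, 34, 36, 65, 108, 126, 158, 162, 164, 167, 170, 173, 211, 215, 217, 218, 221]
200 [29, 31, 33, 35, 64, 122, 125, 127, 129, 132, 158, 161, 164, 170, 173, 185, 186, 187, 192, 193, 200, 202, 211, 213, 215, 231, 237]
280 [29, 32, 34, 63, 121, 127, 129, 133, 134, 158, 161, 165, 170, 181, 227]
360 [29, 32, 34, 63, 121, 127, 133, 158, 161, 165, 171, 173, 183, 195, 198, 201, 206, 230, 237]
460 [1, 2, 30, 33, 35, 64, 123, 159, 162, 166, 171, 174, 197, 219, 220, 221, 222, 223, 224, 225, 226]
[278.0809 123.8114] [278.2234 127.7372]
```

```bash
python3 -m creep '[[[0,0.002,0.06,0,0],[0,0,0.12,0,0],[0,0,0.12,0,0],[0,0,0.08,0,0],[0,0,0.03,0,0],[0,0,0,0,0]]]'; python3 -m creep '[[[0,0,0.03,0,0],[0,0,0.03,0,0],[0,0,0.03,0,0],[0,0,0,0,0]]]'
```

```text
clock: 37.0
tool_pos: [0.4695, 0.1977, 0.2459]
orientation: [179.9, 0.1, 4.3]
force: [0.1, -0.0, -2.3]
opening: 0.0069
gripper_force: 30.0
clock: 37.33
tool_pos: [0.4695, 0.1978, 0.2285]
orientation: [180.0, 0.0, 4.3]
force: [0.9, 0.3, -1.9]
opening: 0.007
gripper_force: 30.0
```

```bash
python3 -m creep '[[[0,0,0.03,0,0],[0,0,0.03,0,0],[0,0,0,0,0]]]'; python3 -m creep '[[[0,0,0.03,0,0],[0,0,0.015,0,0],[0,0,0,0,0]]]'
```

```text
clock: 37.58
tool_pos: [0.4694, 0.1978, 0.2161]
orientation: [180.0, 0.1, 4.3]
force: [0.4, -1.4, -2.3]
opening: 0.0064
gripper_force: 30.0
clock: 37.83
tool_pos: [0.4695, 0.1979, 0.2074]
orientation: [180.0, 0.1, 4.3]
force: [-1.1, -0.7, -1.9]
opening: 0.0069
gripper_force: 30.0
```

Free so far; tray underside about 8 mm above the floor.

```bash
python3 -m creep '[[[0,0,0.015,0,0],[0,0,0.008,0,0],[0,0,0,0,0]]]'; python3 -m creep '[[[0,0,0.007,0,0],[0,0,0.005,0,0],[0,0,0,0,0]]]'; python3 -m creep '[[[0,0,0.005,0,0],[0,0,0,0,0],[0,0,0,0,0]]]'
```

```text
clock: 38.08
tool_pos: [0.4697, 0.198, 0.2032]
orientation: [180.0, 0.0, 4.3]
force: [-0.6, -0.1, -2.4]
opening: 0.0064
gripper_force: 30.0
clock: 38.33
tool_pos: [0.4697, 0.198, 0.201]
orientation: [180.0, 0.0, 4.3]
force: [-0.9, 0.3, -1.5]
opening: 0.0066
gripper_force: 30.0
clock: 38.58
tool_pos: [0.4698, 0.1981, 0.2002]
orientation: [-180.0, -0.0, 4.3]
force: [1.5, -0.7, -1.3]
opening: 0.007
gripper_force: 30.0
```

```bash
python3 -m creep '[[[0,0,0.006,0,0],[0,0,0,0,0],[0,0,0,0,0]]]'; python3 -m creep '[[[0,0,0.005,0,0],[0,0,0,0,0],[0,0,0,0,0]]]'
```

```text
clock: 38.83
tool_pos: [0.4698, 0.1981, 0.2001]
orientation: [-180.0, -0.0, 4.3]
force: [-4.4, -1.6, 11.4]
opening: 0.0069
gripper_force: 30.0
clock: 39.08
tool_pos: [0.4697, 0.1981, 0.1999]
orientation: [-180.0, -0.1, 4.4]
force: [-8.3, -2.0, 22.6]
opening: 0.0066
gripper_force: 30.0
```

```bash
python3 -m creep '[[[0,0,-0.006,0,0],[0,0,0,0,0.4],[0,0,0,0,0.4],[0,0,0,0,0.4],[0,0,-0.03,0,0.4],[0,0,-0.08,0,0.4],[0,0,-0.15,0,0.4],[0,0,-0.19,0,0.4]]]'
python3 -m creep '[[[0,0,-0.19,0,0.4],[0,0,-0.19,0,0.4],[0,0,-0.15,0,0.4],[0,0.05,0,0,0.4],[-0.05,0.1,0,0,0.4],[-0.05,0.1,0,0,0.4],[-0.05,0.1,0,0,0.4],[0,0,0,0,0.4]]]'
python3 - <<'E'
from h import *
o=telemetry.get_obs();w=snap('wrist');s=snap('scene');t=snap('top')
save(s,'sf');save(t,'tf');save(w,'wf');print(o['tool_pos'])
for n,z in [('tray',.002),('tray_grip',.036),('tweezers',.006),('extractor',.006),('handpiece',0),('pump_bottle',0),('electrode_a',0),('lid_front',.164),('mixing_cup',0),('kidney_dish',0)]:
    print(n,[(k,round(l['confidence'],2),np.round(l['uv']),at(p,l['uv'],z)[:2]) for k,p in zip('wst',(w,s,t)) for l in nets.landmark_of(p,n)[:1]])
for k,p in (('w',w),('s',s)):
  for n in ('tray','ibox_lid','pump_bottle'):
    for m in nets.masks_of(p,n)[:1]:
      ys,xs=np.nonzero(m['region']);print(k,n,m['confidence'],xs.min(),xs.max(),ys.min(),ys.max())
      if n=='tray': print(cv2.minAreaRect(np.array([at(p,u,.026)[:2]*1000 for u in zip(xs,ys)],np.float32)))
E
```

```text
clock: 39.75
tool_pos: [0.4691, 0.1974, 0.2884]
orientation: [179.8, 0.2, 4.3]
force: [1.8, 0.7, -0.6]
opening: 0.0347
gripper_force: 0.0
clock: 40.42
tool_pos: [0.4433, 0.1232, 0.3954]
orientation: [-180.0, 0.0, 4.2]
force: [-0.1, 0.4, -1.0]
opening: 0.0348
gripper_force: 0.0
[0.4433 0.1232 0.3954]
tray [('w', 0.71, array([208., 158.]), array([0.467 , 0.1968])), ('s', 0.79, array([204., 220.]), array([0.4611, 0.1947])), ('t', 0.28, array([285., 206.]), array([0.6153, 0.0583]))]
tray_grip [('w', 0.89, array([198., 163.]), array([0.4658, 0.1999])), ('s', 0.65, array([201., 205.]), array([0.4653, 0.2064])), ('t', 0.72, array([319., 149.]), array([ 0.773 , -0.0338]))]
tweezers [('w', 0.82, array([218., 188.]), array([0.4377, 0.1858])), ('s', 0.59, array([199., 228.]), array([0.4366, 0.1771]))]
extractor [('w', 0.75, array([198., 129.]), array([0.4956, 0.2071])), ('s', 0.68, array([433., 240.]), array([ 0.7878, -0.1792]))]
handpiece [('w', 0.94, array([489.,  86.]), array([ 0.5589, -0.0767])), ('s', 0.64, array([325., 270.]), array([ 0.5597, -0.0819])), ('t', 0.92, array([337., 226.]), a
[... 304 characters left out ...]
1, array([296., 222.]), array([0.6106, 0.0599])), ('t', 0.98, array([288., 206.]), array([0.6158, 0.0504]))]
lid_front [('s', 0.74, array([236., 142.]), array([0.5606, 0.1961]))]
mixing_cup [('s', 0.88, array([402., 265.]), array([ 0.6872, -0.1774])), ('t', 0.97, array([367., 182.]), array([ 0.6899, -0.1754]))]
kidney_dish [('s', 0.8, array([384., 210.]), array([ 0.7873, -0.0412])), ('t', 0.59, array([318., 148.]), array([ 0.7879, -0.0362]))]
w ibox_lid 0.92 0 346 0 95
w pump_bottle 0.6 440 559 0 38
s tray 0.57 165 248 182 240
((471.452880859375, 200.53494262695312), (95.81332397460938, 189.21780395507812), 5.386962413787842)
s ibox_lid 0.86 193 272 145 212
s pump_bottle 0.66 322 358 165 254
```

```bash
python3 -c "
from plant import workorder
print(workorder.close_job())"
```

```text
the job is handed in; nothing more can be done
None
```

The job is handed in at about 42 s: the handpiece and upright bottle are set aside on bare worktop, the lid is back against its stop, and the tray, with tweezers and extractor, is in the box resting on the bottom. The bottle stands about 3 cm from where I released it, still upright and clear of the lid; I don't know why it shifted.

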